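# Weigh the parcel and print its label

### The job

With closed fingers, get the label for the parcel on the scale: switch the label printer on by pushing down the raised, white-marked end of its black rocker, then press the scale's blue hold key right down so that it stays down, then press the printer's green print key right down and let it come up again. Keep to that order, do not press the yellow tare key or the red cancel key, and leave the scale, printer, parcel and everything else standing where they are: nothing is to be lifted or shoved. Finish with the hand clear.

Things in the scene. Friction and masses are not known exactly. Their poses are not given: they have to be found in the camera images.
- scale: Grey parcel scale standing loose on rubber feet, about 2.6 kg, 300 (x) x 260 (y) mm. Origin: centre of its underside on the table; its x points away from its front edge, z up. Black console along the front (-x) edge, x -150 to -78 mm, top at z = 65 mm, with the keys and a green display; steel platform behind it, top at z = 55 mm, with the parcel on it. May be left or right.
- hold_key (a joint): Travel of the scale's blue hold key, m: 0 up, 0.006 right down. It latches: about 3 N pushes it and it stays where it is left.
- hold_key_top (a point): Centre of the blue hold key's top face (moves with it); up, it is at x -115, y -90, z 75 mm of the scale. 28 mm square key with a flat top, standing 10 mm proud of the surface round it; pushed straight down it travels 6 mm and is then still 4 mm proud. 
- tare_key (a joint): Travel of the scale's yellow tare key, m: 0 up, 0.006 down. Not to be pressed. Spring return: about 1.5 N starts it, 5 N takes it right down, and it rises again when let go.
- tare_key_top (a point): Centre of the yellow tare key's top face, at x -115, y -20, z 75 mm of the scale, 70 mm from the blue key. 28 mm square key with a flat top, standing 10 mm proud of the surface round it; pushed straight down it travels 6 mm and is then still 4 mm proud. 
- printer: White label printer standing loose on rubber feet, about 2.8 kg, 240 (x) x 220 (y) mm. Origin: centre of its underside on the table; its x points away from its front, where a paper label sticks out of a slot. The front part of its top is at z = 100 mm and carries rocker and keys; behind x = 0 a grey roll cover rises to z = 115 mm, with a tape measure lying on it.
- rocker (a joint): Angle of the printer's black power rocker, rad: 0 is off (far, white-marked end raised), 0.5 is on, at its stop (far end down). It starts at 0 to 0.05 and stays where it is left; friction 0.03 N m, so about 1.5 N at 20 mm from the pivot, 3 N at 10 mm.
- rocker_far (a point): Where to push: rocker's top face, at the white mark, 20 mm from the pivot towards the far (printer's +x) end; moves with it. Flat paddle 60 (x) x 30 x 8 mm; pivot along the printer's y at x -55, y 70, z 113 mm of the printer. The point is 9 mm above the pivot at 0, 1 mm below at 0.5. A flat 20 mm wide tip there meets the stop some 8 mm down; pressing on against it is harmless.
- print_key (a joint): Travel of the printer's green print key, m: 0 up, 0.006 right down. Spring return: about 1.5 N starts it, 5 N takes it right down, and it rises again when let go.
- print_key_top (a point): Centre of the green print key's top face (moves with it); up, it is at x -75, y -70, z 110 mm of the printer. 28 mm square key with a flat top, standing 10 mm proud of the surface round it; pushed straight down it travels 6 mm and is then still 4 mm proud. 
- cancel_key (a joint): Travel of the printer's red cancel key, m: 0 up, 0.006 down. Not to be pressed. Spring return: about 1.5 N starts it, 5 N takes it right down, and it rises again when let go.
- cancel_key_top (a point): Centre of the red cancel key's top face, at x -75, y -5, z 110 mm of the printer, 65 mm from the green key. 28 mm square key with a flat top, standing 10 mm proud of the surface round it; pushed straight down it travels 6 mm and is then still 4 mm proud. 
- parcel: Taped brown carton, 130 (x) x 170 (y) x 60 mm high, loose on the scale's platform; origin at the centre of its underside. Leave alone.
- tape_measure: Yellow tape measure, 55 x 65 x 34 mm high, lying loose on the printer's roll cover; origin at the centre of its underside. Leave alone.
- tape_roll: Roll of brown packing tape lying flat, 96 mm across, 50 mm high, loose on the table nearer the robot; origin at the centre of its underside. Leave alone.
- screw_jar: Jar with red cap, 64 mm across, 85 mm high, loose on the table nearer the robot; origin at the centre of its underside. Leave alone.
- paint_can: Can, 100 mm across, 120 mm high, loose at the left side of the table; origin at the centre of its underside. Leave alone.
- screwdriver: Red-handled screwdriver lying loose, roughly crosswise, on the table nearer the robot. Leave alone.
- small_carton: Brown carton 90 x 90 x 100 mm high, loose at the right side of the table; origin at the centre of its underside. Leave alone.

How it is judged:
On the way, in this order (a step that is already met when the one before it is completed fails the run):
1. the printer's rocker is pushed on (value of joint rocker above 0.42 rad), for 0.1 s.
2. the blue hold key is pressed down (value of joint hold_key above 0.0045 m and value of joint rocker above 0.42 rad), for 0.1 s.
3. the green print key is pressed down (all of step 2 and value of joint print_key above 0.0045 m), for 0.1 s.
At the end, for the whole second after the job is handed in: Rocker on (beyond 0.42 of 0.5 rad), blue key down (beyond 4.5 of 6 mm), green, yellow and red keys up (within 1.5 mm), scale, printer, parcel and every other loose thing at rest within 20 mm of where it started (all of step 2 and value of joint each of print_key, tare_key, cancel_key below 0.0015 m and distance of each of scale, printer, parcel, tape_measure, tape_roll, screw_jar, paint_can, screwdriver, small_carton from where it was at the start of the episode below 0.02 m and linear speed of each of scale, printer, parcel below 0.02 m/s); the robot touches nothing.
It fails at once if the yellow tare key or the red cancel key is pressed (beyond 3 mm) (value of joint any of tare_key, cancel_key above 0.003 m).
It fails at once if the blue key is pressed before the printer is on (value of joint hold_key above 0.003 m and value of joint rocker below 0.35 rad).
It fails at once if the green key is pressed before the rocker is on and the blue key is down (value of joint print_key above 0.003 m and (value of joint hold_key below 0.004 m or value of joint rocker below 0.35 rad)).
It fails at once if the scale or the printer is shoved more than 20 mm, lifted or tipped (distance of any of scale, printer from where it was at the start of the episode above 0.02 m or height (world z) of any of scale, printer above 0.01 m or angle between any of scale, printer's own z axis and vertical above 0.1 rad).
It fails at once if the parcel or another loose thing is moved more than 20 mm (distance of any of parcel, tape_measure, tape_roll, screw_jar, paint_can, screwdriver, small_carton from where it was at the start of the episode above 0.02 m).
It also fails if it takes over 48 s, if anything falls off the work surface, if the arm or the gripper's body presses on something with over 40 N, if the wrist force passes 120 N, or if a joint passes its speed limit or range.

### The arm

A 6-joint arm with a two-finger parallel gripper is mounted at the origin on the work surface. World frame = base frame: x ahead of the robot, y to its left, z up, the work surface at z = 0. Lengths are in m, angles in rad, forces in N, time in s.
With the tool pointing down it reaches from about 0.25 to 0.725 m from the base axis. Payload 9.7 kg.
Tool frame: the origin (TCP) lies at the very end of the fingers, on their centre line; the grasp point (between the pads) lies bot.grasp_offset behind it (bot.grasp_offset is the distance from the TCP to the grasp point, in m); z points along the fingers, y is the line along which they close (so a half turn about z gives the same grasp; the last joint's range is limited). The gripper opens to 85 mm and grips with 20 to 120 N. Pads are 22 mm wide; open, the fingers measure 114 mm over their backs; the gripper's body (76 mm by 85 mm) begins 54 mm behind the grasp point. The pads swing forward as they close: fully open they stand 13 mm farther back than shut.
Start: joints at [1.194, 0.087, 0.176, 1.66, 0, 1.571], TCP at [0.202, 0.511, 0.231] pointing down, gripper open.
Joint ranges: [-3.13, 3.13], [-0.85, 1.81], [-1.15, 1.24], [-2.2, 2.28], [-1.44, 1.52], [-3.14, 3.14]. Speed limits (rad/s): [2.22, 2.22, 2.57, 3.14, 3.14, 3.14].

### API

Orientations are given as a unit quaternion [w, x, y, z].
In Python, from bench import telemetry, vision, bot, models gives the robot as it stands. The module is installed in compiled form; this text tells all that it offers.
- The arm moves only by the shell command python3 -m inch 'ROWS'. ROWS is JSON, a list of rows, each a list of 3 entries, a list of its own where there are three numbers: the shift along the tool's x, y, z normalised to -1 to 1, where 1 is 1 m, then the turn, a rotation vector about the tool's x, y, z normalised to -1 to 1, where 1 is 2 pi rad, then the gripper command: -1 is shut, 1 is fully open, values between are in proportion. A call has 1 to 8 rows; each row is the pose to reach, as a shift and turn from the pose commanded when the call began, along the tool's axes at that moment, turning the shorter way round; what a row does not reach only later rows make up. A row lasts 1/10 s, in which the tool goes at most 50 mm and 8.59 degrees, less where a joint would pass 70% of its speed; a pose out of reach is approached as far as the arm can. A call with a number of a shift or a turn outside -1 to 1 is refused whole. A call with a gripper value outside its range is refused whole. The fingers move at their own pace and stop on an object; the grip force is fixed at half the most. Time passes only in rows, so rows that repeat a pose let the fingers close. It gives the time, the measured TCP pose, the force, the opening and the grip force at its end, in the units of the state.
- telemetry.observe(): the state, without advancing time (a new reading comes with each control period).
- vision.get_image(name): name is "side" or "top" or "wrist"; returns a dict with "img" (420x560x3 uint8, red, green, blue), "vertical_fov" (degrees; the focal length in pixels is half the picture's height over the tangent of half this angle, whatever the lens; pixels are square), "cx", "cy" (the principal point, pixels), "R" (3x3) and "t" (3): a world point X has camera coordinates R X + t; the wrist camera has in their place "hand_eye" (4x4, takes a point from camera to tool coordinates, whose origin is the TCP and whose axes are the flange's). Camera axes: x right, y down, z forward; pixel columns grow to the right and rows downward; lengths in m; the calibration is good to about 2 mm. The wrist camera is an equidistant fisheye: a pixel r from the principal point sees the ray r / f radians off the axis. A picture is of the moment at which its call begins: read the wrist's pose just before it. There is no depth.
- bot.hand_in(): hands the job in; it is judged then, once.
Trained networks look in a picture, given as the dict that the camera call returned (one of the last four; its "shot" number tells which), for a name from the list of things; names that differ only in an ending like _2 or _b are one class to them, and where a whole thing is asked for, a point or a joint stands for the part that bears it (a point fixed in the world has none). Each returns a list of dicts, best first, with "score" (0 to 1); they miss things now and then, are a little off and sometimes report something else, mostly with a low value. They report only what shows in the picture. A call takes as long as a camera call.
- models.outline_of(label, picture): "mask" (420x560 bool, what is visible of it).
- models.spot_point(label, picture): "centre" ([x, y, z] in m, in world coordinates, good to about 4 mm: a listed point, or the origin of a listed thing).
The state is a dict: "t": time; "q": joint angles; "joint_vel": joint speeds; "joint_efforts": joint torques, N m; "tool_pos": TCP position; "orientation": TCP orientation; "wrist_force": force on the tool from outside, world axes, zero at the start; "moment": the same for the moment, N m; "gripper_width": finger opening in m; "gripper_force": force on a finger pad.
Only numpy, scipy, OpenCV 4.12 (cv2) and the standard library are available. Lean on these libraries where they do the work, as an engineer would, in place of code of your own. Each camera call takes 0.05 s, during which the arm holds its last target. There are 200 camera calls.

## Working session

There is one attempt and no reset: what is moved stays moved. The work goes in short steps, Python scripts to look and compute and a shell command to move; the robot and the scene stay as the last step left them, time stands still between calls to the robot, and variables do not carry over. Pictures are saved under pics/ and viewed, at most 10 in all, crops included, and the job is handed in when it is done.

```bash
mkdir -p pics; cat > h.py <<'E'
from bench import telemetry, vision, bot, models
import numpy as np, cv2
from scipy.spatial.transform import Rotation as Ro
def pose():
    s=telemetry.observe(); o=s["orientation"]
    return s,np.array(s["tool_pos"]),Ro.from_quat([o[1],o[2],o[3],o[0]]).as_matrix()
E
python3 - <<'E'
from h import *
s,p,R=pose(); print(s["t"],p.round(4),R.round(3).tolist(),s["gripper_width"])
L="hold_key_top tare_key_top rocker_far print_key_top cancel_key_top scale printer parcel tape_measure tape_roll screw_jar paint_can small_carton screwdriver".split()
for c in("top","side"):
    im=vision.get_image(c); cv2.imwrite(f"pics/{c}0.png",im["img"][:,:,::-1])
    for l in L:
        r=models.spot_point(l,im)
        print(c,l,[(np.round(x["centre"],3).tolist(),round(x["score"],2)) for x in r[:2]])
print(telemetry.observe()["t"])
E
```

```text
0.0 [0.2023 0.5112 0.2306] [[-0.93, 0.368, -0.0], [0.368, 0.93, -0.001], [-0.0, -0.001, -1.0]] 0.08562323064522011
top hold_key_top [([0.518, -0.231, 0.077], 0.59)]
top tare_key_top [([0.526, -0.162, 0.076], 0.53)]
top rocker_far [([0.601, 0.269, 0.122], 0.42), ([0.622, 0.187, 0.0], 0.36)]
top print_key_top [([0.532, 0.136, 0.111], 0.51)]
top cancel_key_top [([0.547, 0.2, 0.11], 0.58)]
top scale [([0.641, -0.156, -0.004], 0.8)]
top printer [([0.621, 0.191, -0.001], 0.66)]
top parcel [([0.71, -0.161, 0.054], 0.62)]
top tape_measure [([0.676, 0.178, 0.116], 0.86)]
top tape_roll [([0.335, -0.183, -0.0], 0.82)]
top screw_jar [([0.345, 0.211, -0.0], 0.81)]
top paint_can [([0.56, 0.498, 0.002], 0.93)]
top small_carton [([0.575, -0.48, -0.003], 0.78)]
top screwdriver [([0.336, -0.184, -0.001], 0.75), ([0.364, 0.016, 0.002], 0.47)]
side hold_key_top [([0.521, -0.232, 0.074], 0.53), ([0.347, 0.211, 0.002], 0.47)]
side tare_key_top [([0.619, 0.184, 0.001], 0.63), ([0.529, -0.155, 0.079], 0.56)]
side rocker_far [([0.603, 0.261, 0.12], 0.45)]
side print_key_top [([0.538, 0.136, 0.108], 0.54)]
side cancel_key_top [([0.545, 0.201, 0.109], 0.61)]
side scale [([0.64, -0.153, 0.002], 0.71)]
side printer [([0.623, 0.186, 0.002], 0.78), ([0.637, -0.153, 0.002], 0.75)]
side parcel [([0.709, -0.16, 0.054], 0.65)]
side tape_measure [([0.68, 0.179, 0.115], 0.72)]
side tape_roll [([0.336, -0.182, 0.001], 0.63)]
side screw_jar [([0.348, 0.209, 0.001], 0.89)]
side paint_can [([0.557, 0.508, -0.002], 0.95)]
side small_carton [([0.576, -0.476, -0.001], 0.97), ([0.348, 0.211, 0.002], 0.28)]
side screwdriver [([0.365, 0.016, 0.0], 0.69), ([0.68, 0.177, 0.114], 0.25)]
1.5
```

```bash
python3 - <<'E'
from h import *
def fit(M,W):
    M=np.array(M)/1000;W=np.array(W);m,w=M.mean(0),W.mean(0)
    H=(M-m).T@(W-w);a=np.arctan2(H[0,1]-H[1,0],H[0,0]+H[1,1])
    R=np.array([[np.cos(a),-np.sin(a)],[np.sin(a),np.cos(a)]]);t=w-R@m
    print(np.degrees(a).round(1),t.round(4),'res',np.abs(M@R.T+t-W).max(0).round(4)); return lambda p:(R@(np.array(p)/1000)+t).round(4)
P=fit([(-35,70),(-75,-70),(-75,-5),(0,0)],[(.602,.265),(.535,.136),(.546,.2005),(.622,.1885)])
S=fit([(-115,-90),(-115,-20),(0,0)],[(.5195,-.2315),(.5275,-.1585),(.6405,-.1545)])
print('rf',P((-35,70)),'end',P((-29,70)),'pk',P((-75,-70)),'ck',P((-75,-5)),'hk',S((-115,-90)),'tk',S((-115,-20)))
E
```

```text
-11.8 [0.6218 0.1893] res [0.0013 0.0008]
-6.4 [ 0.6428 -0.1536] res [0.0023 0.0021]
rf [0.6018 0.2649] end [0.6077 0.2637] pk [0.534  0.1361] ck [0.5473 0.1997] hk [ 0.5184 -0.2302] tk [ 0.5263 -0.1606]
```

View pics/top0.png

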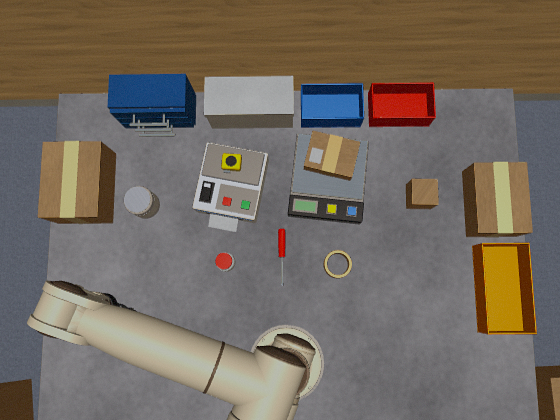

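View pics/side0.png

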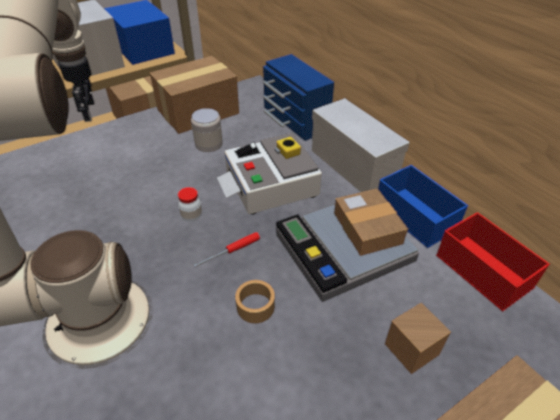

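The top view shows the printer at about (230,180): rocker at (207,190) with the white mark at its far end, green key at (245,205), red at (227,201). The scale's blue key is at (351,211) and yellow at (331,209). The network fits agree with this. Next I shut the fingers and go above the rocker.

```bash
python3 -m inch '[[[-0.463,-0.082,0.03],[0,0,-0.027],-1],[[-0.463,-0.082,0.03],[0,0,-0.027],-1],[[-0.463,-0.082,0.03],[0,0,-0.027],-1],[[-0.463,-0.082,0.03],[0,0,-0.027],-1],[[-0.463,-0.082,0.03],[0,0,-0.027],-1],[[-0.463,-0.082,0.03],[0,0,-0.027],-1],[[-0.463,-0.082,0.03],[0,0,-0.027],-1],[[-0.463,-0.082,0.03],[0,0,-0.027],-1]]'
```

```text
t: 2.3
tool_pos: [0.5402, 0.3029, 0.2061]
orientation: [0.0, 0.103, 0.995, 0.0]
wrist_force: [-0.1, 0.7, -0.5]
gripper_width: -0.0004
gripper_force: 0.0
```

```bash
cat > w.py <<'E'
from h import *
import sys
s,p,R=pose(); im=vision.get_image("wrist"); print(s["t"],p.round(4),R.round(3).tolist(),s["wrist_force"])
if sys.argv[1]!='-': cv2.imwrite(f"pics/{sys.argv[1]}.png",im["img"][:,:,::-1])
for l in sys.argv[2:]:
    for x in models.spot_point(l,im)[:2]:
        c=np.array(x["centre"]); print(l,c.round(4),round(x["score"],2),'tool delta',(R.T@(c-p)).round(4))
E
python3 w.py w1 rocker_far print_key_top cancel_key_top printer
```

```text
2.3 [0.5402 0.3029 0.2061] [[-0.979, 0.206, 0.0], [0.206, 0.979, 0.0], [-0.0, 0.0, -1.0]] [-0.07506337  0.72478529 -0.49079367]
rocker_far [0.6005 0.2674 0.1194] 0.6 tool delta [-0.0662 -0.0224  0.0867]
print_key_top [0.5354 0.1302 0.1066] 0.88 tool delta [-0.0308 -0.17    0.0994]
print_key_top [0.6023 0.2633 0.1216] 0.66 tool delta [-0.0689 -0.026   0.0845]
cancel_key_top [0.5503 0.1986 0.1106] 0.64 tool delta [-0.0313 -0.1     0.0954]
printer [ 0.6255  0.1867 -0.0046] 0.65 tool delta [-0.1073 -0.0962  0.2107]
```

View pics/w1.png

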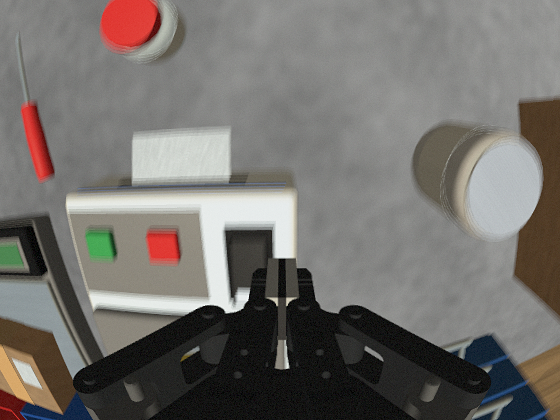

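The wrist view confirms this: the rocker (250,265) has its white mark at the far end under the fingers, green at (100,245), red at (163,247).

```bash
python3 -m inch '[[[-0.068,-0.0245,0.03],[0,0,0],-1],[[-0.068,-0.0245,0.03],[0,0,0],-1],[[-0.068,-0.0245,0.06],[0,0,0],-1],[[-0.068,-0.0245,0.06],[0,0,0],-1],[[-0.068,-0.0245,0.06],[0,0,0],-1]]'; python3 w.py w2 rocker_far
```

```text
t: 3.05
tool_pos: [0.5989, 0.2673, 0.1467]
orientation: [-0.0, 0.103, 0.995, -0.0]
wrist_force: [-0.2, 0.1, 0.6]
gripper_width: 0.0
gripper_force: 0.0
3.05 [0.5989 0.2673 0.1467] [[-0.979, 0.204, -0.001], [0.204, 0.979, -0.0], [0.001, -0.0, -1.0]] [-0.18076393  0.06024893  0.57720462]
rocker_far [0.601  0.267  0.1229] 0.84 tool delta [-0.0021  0.0001  0.0238]
rocker_far [0.6799 0.1817 0.1107] 0.7 tool delta [-0.0967 -0.0673  0.036 ]
```

View pics/w2.png

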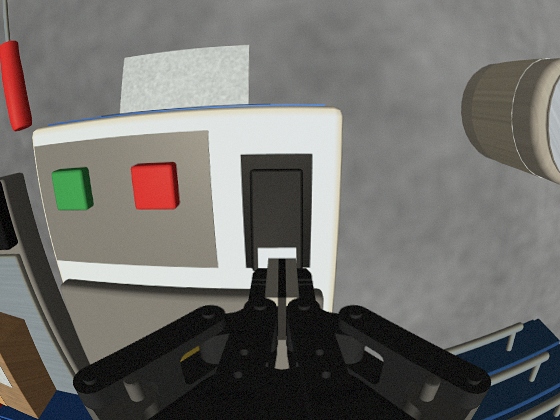

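The closed fingers are over the white mark at about (278,255). Now I push down.

```bash
python3 -m inch '[[[-0.002,0,0.018],[0,0,0],-1],[[-0.002,0,0.022],[0,0,0],-1],[[-0.002,0,0.025],[0,0,0],-1],[[-0.002,0,0.028],[0,0,0],-1],[[-0.002,0,0.031],[0,0,0],-1],[[-0.002,0,0.034],[0,0,0],-1],[[-0.002,0,0.034],[0,0,0],-1]]'
```

```text
t: 3.85
tool_pos: [0.603, 0.2661, 0.1137]
orientation: [0.001, 0.103, 0.995, 0.001]
wrist_force: [3.2, 0.1, 7.0]
gripper_width: -0.0001
gripper_force: 3.4
```

```bash
python3 -m inch '[[[0,0,0.002],[0,0,0],-1],[[0,0,0.004],[0,0,0],-1],[[0,0,0.004],[0,0,0],-1],[[0,0,0.004],[0,0,0],-1]]'
```

```text
t: 4.25
tool_pos: [0.6033, 0.2662, 0.1131]
orientation: [0.003, 0.103, 0.995, 0.002]
wrist_force: [-3.9, -3.3, 26.7]
gripper_width: -0.0003
gripper_force: 12.3
```

At the stop: 27 N and it moves no further. I'll lift and check.

```bash
python3 -m inch '[[[0,0,-0.05],[0,0,0],-1],[[0.03,0,-0.09],[0,0,0],-1],[[0.05,0,-0.09],[0,0,0],-1],[[0.05,0,-0.09],[0,0,0],-1]]'; python3 w.py w3 rocker_far print_key_top cancel_key_top hold_key_top tare_key_top
```

```text
t: 4.65
tool_pos: [0.5519, 0.277, 0.2002]
orientation: [0.001, 0.103, 0.995, 0.001]
wrist_force: [-0.1, 0.0, -0.3]
gripper_width: 0.0
gripper_force: 0.0
4.65 [0.5519 0.277  0.2002] [[-0.979, 0.204, 0.002], [0.204, 0.979, 0.002], [-0.002, 0.002, -1.0]] [-0.12998568  0.04899952 -0.28432878]
rocker_far [0.606  0.2663 0.1101] 0.8 tool delta [-0.055   0.0004  0.0902]
print_key_top [0.5338 0.1303 0.1082] 0.76 tool delta [-0.0122 -0.1475  0.0917]
cancel_key_top [0.5476 0.1978 0.1066] 0.75 tool delta [-0.0119 -0.0786  0.0935]
tare_key_top [ 0.6284  0.1856 -0.0026] 0.2 tool delta [-0.0933 -0.0742  0.2028]
```

View pics/w3.png

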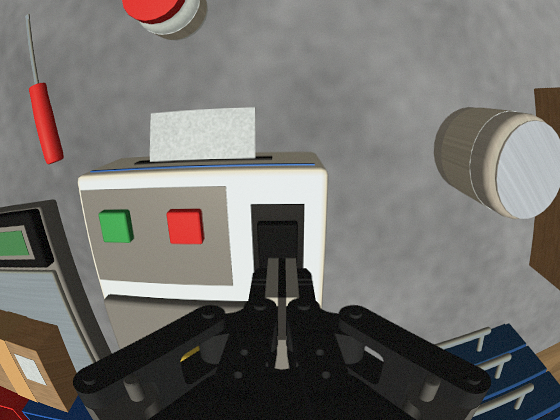

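The rocker's near end is now raised and the marked end is down, at z of about 0.110. It is on. Next stop is the blue key.

```bash
python3 -m inch '[[[-0.07,-0.4,0],[0,0,-0.015],-1],[[-0.07,-0.4,0],[0,0,-0.015],-1],[[-0.07,-0.4,0],[0,0,-0.015],-1],[[-0.07,-0.4,0],[0,0,-0.015],-1],[[-0.07,-0.4,0],[0,0,-0.015],-1],[[-0.07,-0.4,0],[0,0,-0.015],-1],[[-0.07,-0.4,0],[0,0,-0.015],-1],[[-0.07,-0.4,0],[0,0,-0.015],-1]]'; python3 w.py - hold_key_top tare_key_top scale
```

```text
t: 5.75
tool_pos: [0.5392, -0.1259, 0.1976]
orientation: [-0.0, 0.057, 0.998, 0.0]
wrist_force: [0.7, 0.1, 0.4]
gripper_width: 0.0001
gripper_force: 0.0
5.75 [ 0.5392 -0.1259  0.1976] [[-0.994, 0.113, -0.001], [0.113, 0.994, 0.0], [0.001, 0.0, -1.0]] [0.71613473 0.10582636 0.3786118 ]
hold_key_top [ 0.5145 -0.2332  0.0702] 0.89 tool delta [ 0.0124 -0.1094  0.1274]
tare_key_top [ 0.5255 -0.1611  0.0792] 0.9 tool delta [ 0.0096 -0.0365  0.1184]
scale [ 0.6448 -0.1602  0.0022] 0.71 tool delta [-0.1089 -0.0221  0.1953]
```

```bash
python3 -m inch '[[[0.009,-0.107,0],[0,0,0],-1],[[0.009,-0.107,0],[0,0,0],-1],[[0.009,-0.107,0.04],[0,0,0],-1],[[0.009,-0.107,0.08],[0,0,0],-1],[[0.009,-0.107,0.092],[0,0,0],-1],[[0.009,-0.107,0.092],[0,0,0],-1]]'; python3 w.py w4 hold_key_top tare_key_top
```

```text
t: 6.55
tool_pos: [0.518, -0.2274, 0.1044]
orientation: [-0.002, 0.056, 0.998, 0.001]
wrist_force: [-0.1, -0.1, 0.5]
gripper_width: -0.0001
gripper_force: 0.0
6.55 [ 0.518  -0.2274  0.1044] [[-0.994, 0.111, -0.003], [0.111, 0.994, 0.002], [0.004, 0.001, -1.0]] [-0.06316996 -0.08429963  0.47393055]
hold_key_top [ 0.5184 -0.2315  0.0739] 0.57 tool delta [-0.001  -0.0041  0.0305]
hold_key_top [ 0.6443 -0.1571 -0.0027] 0.37 tool delta [-0.1181  0.0837  0.1068]
tare_key_top [ 0.5229 -0.1613  0.0773] 0.57 tool delta [0.0024 0.0662 0.0272]
```

View pics/w4.png

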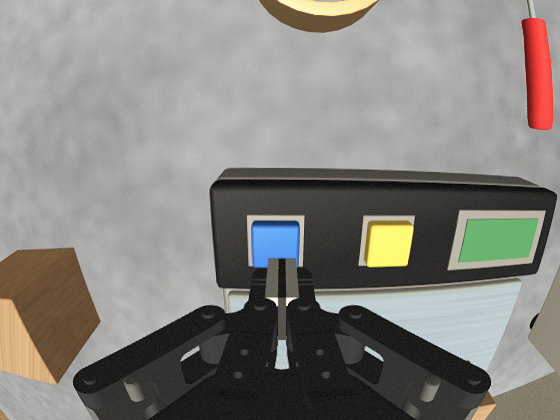

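The fingers are over the blue key at (275,243), and yellow at (388,243) is well clear. Pressing.

```bash
python3 -m inch '[[[0,-0.003,0.02],[0,0,0],-1],[[0,-0.003,0.026],[0,0,0],-1],[[0,-0.003,0.029],[0,0,0],-1],[[0,-0.003,0.032],[0,0,0],-1],[[0,-0.003,0.035],[0,0,0],-1],[[0,-0.003,0.036],[0,0,0],-1],[[0,-0.003,0.037],[0,0,0],-1],[[0,-0.003,0.037],[0,0,0],-1]]'
```

```text
t: 7.5
tool_pos: [0.5187, -0.2318, 0.0695]
orientation: [0.001, 0.056, 0.998, -0.0]
wrist_force: [1.2, 0.4, 2.8]
gripper_width: 0.0002
gripper_force: 1.3
```

```bash
python3 -m inch '[[[0,0,0.002],[0,0,0],-1],[[0,0,0.003],[0,0,0],-1],[[0,0,0.004],[0,0,0],-1],[[0,0,0.004],[0,0,0],-1]]'
```

```text
t: 7.9
tool_pos: [0.5188, -0.232, 0.0688]
orientation: [0.002, 0.056, 0.998, -0.0]
wrist_force: [-8.1, 6.0, 27.2]
gripper_width: -0.0
gripper_force: 13.8
```

Key at its stop (z 0.069, 27 N). I'll lift and move towards the green key.

```bash
python3 -m inch '[[[0,0,-0.05],[0,0,0],-1],[[0,0,-0.1],[0,0,0],-1],[[0.01,0.01,-0.13],[0,0,0],-1],[[0.025,0.05,-0.13],[0,0,0],-1],[[0.025,0.05,-0.13],[0,0,0],-1]]'; python3 w.py w5 hold_key_top tare_key_top
```

```text
t: 8.4
tool_pos: [0.4984, -0.177, 0.1965]
orientation: [0.001, 0.056, 0.998, 0.0]
wrist_force: [0.2, -0.9, -0.6]
gripper_width: 0.0003
gripper_force: 0.0
8.4 [ 0.4984 -0.177   0.1965] [[-0.994, 0.111, 0.001], [0.111, 0.994, 0.0], [-0.001, 0.0, -1.0]] [ 0.15751449 -0.87064477 -0.57930228]
hold_key_top [ 0.6415 -0.1582  0.0015] 0.49 tool delta [-0.1399  0.0345  0.1951]
tare_key_top [ 0.5253 -0.1613  0.0771] 0.82 tool delta [-0.0248  0.0185  0.1194]
```

View pics/w5.png

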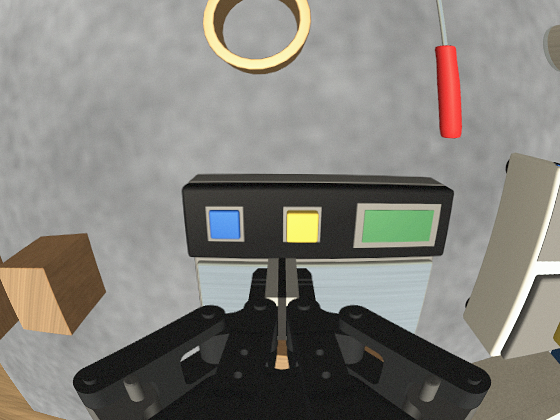

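Blue (225,225) is visibly lower than yellow (303,226): it stayed down, and nothing has shifted. On to the green key.

```bash
python3 -m inch '[[[0,0.313,0],[0,0,0.015],-1],[[0,0.313,0],[0,0,0.015],-1],[[0,0.313,0],[0,0,0.015],-1],[[0,0.313,0],[0,0,0.015],-1],[[0,0.313,0],[0,0,0.015],-1],[[0,0.313,0],[0,0,0.015],-1],[[0,0.313,0.03],[0,0,0.015],-1],[[0,0.313,0.056],[0,0,0.015],-1]]'; python3 w.py w6 print_key_top cancel_key_top
```

```text
t: 9.35
tool_pos: [0.5349, 0.1335, 0.1373]
orientation: [-0.0, 0.102, 0.995, -0.0]
wrist_force: [-0.7, -1.2, -0.6]
gripper_width: -0.0
gripper_force: 0.0
9.35 [0.5349 0.1335 0.1373] [[-0.979, 0.203, -0.001], [0.203, 0.979, -0.0], [0.001, -0.0, -1.0]] [-0.70253782 -1.15017982 -0.57278768]
print_key_top [0.5324 0.1304 0.1089] 0.94 tool delta [ 0.0018 -0.0035  0.0284]
print_key_top [ 3.62e-01  1.35e-02 -1.00e-04] 0.38 tool delta [ 0.1448 -0.1526  0.1375]
cancel_key_top [0.5499 0.1961 0.111 ] 0.64 tool delta [-0.002   0.0644  0.0263]
```

View pics/w6.png

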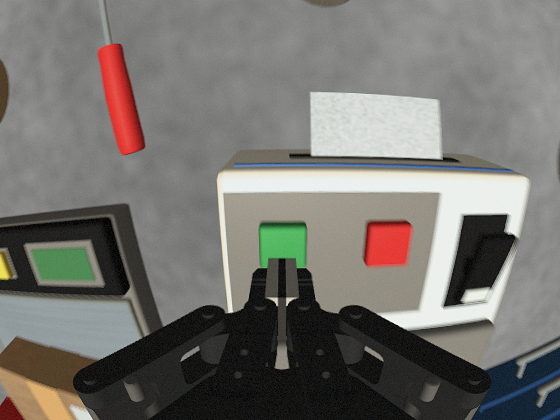

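The fingers are centred over green (283,244), with red at (388,244) clear and the rocker's marked end down. Pressing.

```bash
python3 -m inch '[[[0.001,-0.001,0.02],[0,0,0],-1],[[0.001,-0.001,0.026],[0,0,0],-1],[[0.001,-0.001,0.029],[0,0,0],-1],[[0.001,-0.001,0.032],[0,0,0],-1],[[0.001,-0.001,0.035],[0,0,0],-1],[[0.001,-0.001,0.037],[0,0,0],-1],[[0.001,-0.001,0.037],[0,0,0],-1],[[0.001,-0.001,0.037],[0,0,0],-1]]'
```

```text
t: 10.3
tool_pos: [0.5337, 0.1305, 0.1039]
orientation: [0.001, 0.104, 0.995, -0.0]
wrist_force: [-2.9, -4.0, 10.6]
gripper_width: -0.0001
gripper_force: 5.4
```

```bash
python3 -m inch '[[[0,0,0.002],[0,0,0],-1],[[0,0,0.002],[0,0,0],-1],[[0,0,0.002],[0,0,0],-1]]' ; python3 -m inch '[[[0,0,-0.05],[0,0,0],-1],[[0,0,-0.1],[0,0,0],-1],[[0.05,0,-0.12],[0,0,0],-1],[[0.1,0,-0.12],[0,0,0],-1],[[0.1,0,-0.12],[0,0,0],-1],[[0.1,0,-0.12],[0,0,0],-1]]'; python3 w.py w7 rocker_far print_key_top; python3 - <<'E'
from h import *
for c in("top","side"):
    im=vision.get_image(c); cv2.imwrite(f"pics/{c}1.png",im["img"][:,:,::-1])
    for l in ("hold_key_top","rocker_far","scale","printer","print_key_top"):
        print(c,l,[(np.round(x["centre"],3).tolist(),round(x["score"],2)) for x in models.spot_point(l,im)[:1]])
E
```

```text
t: 10.6
tool_pos: [0.5338, 0.1306, 0.1037]
orientation: [0.002, 0.104, 0.995, 0.0]
wrist_force: [-8.1, -5.6, 23.3]
gripper_width: -0.0004
gripper_force: 11.7
t: 11.2
tool_pos: [0.4349, 0.1519, 0.221]
orientation: [0.001, 0.103, 0.995, 0.001]
wrist_force: [1.1, 0.4, 0.4]
gripper_width: 0.0001
gripper_force: 0.0
11.2 [0.4349 0.1519 0.221 ] [[-0.979, 0.204, 0.002], [0.204, 0.979, 0.001], [-0.002, 0.001, -1.0]] [1.10826662 0.36003168 0.36969852]
rocker_far [0.6023 0.2652 0.1102] 0.8 tool delta [-0.1405  0.1449  0.1112]
top hold_key_top [([0.518, -0.232, 0.07], 0.58)]
top rocker_far [([0.6, 0.267, 0.112], 0.46)]
top scale [([0.642, -0.154, -0.002], 0.9)]
top printer [([0.62, 0.189, -0.002], 0.72)]
top print_key_top [([0.534, 0.134, 0.109], 0.45)]
side hold_key_top [([0.518, -0.232, 0.069], 0.42)]
side rocker_far [([0.601, 0.264, 0.11], 0.52)]
side scale [([0.637, -0.152, 0.004], 0.69)]
side printer [([0.621, 0.186, -0.0], 0.57)]
side print_key_top [([0.536, 0.137, 0.111], 0.58)]
```

View pics/w7.png

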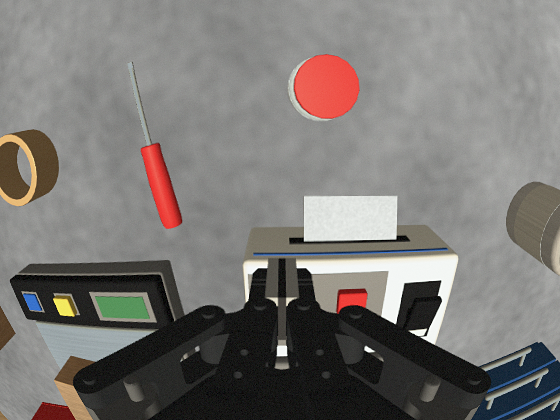

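View pics/side1.png

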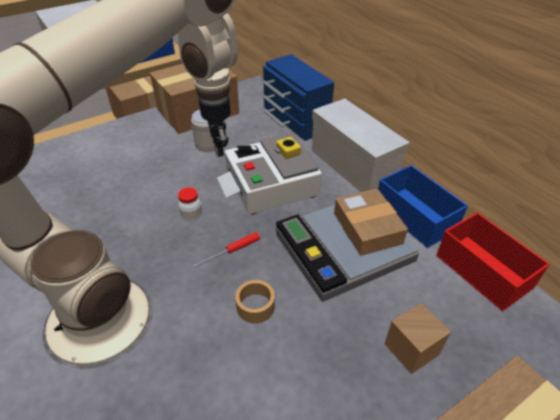

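The views show the rocker on (435,310 in the wrist picture), blue down (z 0.069), green up again (z about 0.110), and everything in its place. The hand is clear, 0.22 m up, so I hand in.

```bash
python3 -c "
from bench import bot
print(bot.hand_in())"
```

```text
the job is handed in; nothing more can be done
None
```

I switched the printer on, latched the blue hold key down, and pressed and released the green print key, in that order; nothing visibly moved, and the job is handed in with the hand clear (no verdict was returned).

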